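# Load a filter plate and close up the filter case

### The job

Take the filter plate out of the drying rack and slide it edgewise, fully home, into the empty slot of the filter case, leaving the plate already there in its slot. Then put the lid on, setting it down gently until it sits flat all round on the base's flange, and last swing the clamp all the way down over the lid. Leave the jar, beaker and vial where they stand.

Things in the scene. Friction and masses are not known exactly. Their poses are not given: they have to be found in the camera images.
- plate: (Sizes here and below in mm.) Filter plate to load: flat aluminium, two round white membranes, on edge in the rack's slot. Origin: centre of its bottom edge; x along width, y through thickness, z up. Panel 80 wide, 6 thick, z 8 to 50; the lowest 8 mm is 66 wide. Grip bar on top 56 (x) by 10 (y), z 50 to 66. Same both ways round. 90 g, +-20 %.
- other_plate: An identical filter plate that already stands in the case's other slot, 56 mm (centre to centre) beside the empty one; stays there. Same origin and axes as the plate.
- rack: Drying rack, fixed: dark steel foot 120 (x) by 70 (y) by 6 with a white slotted block 98 by 30 on it, top 30 above the table. Slot along x, 11 wide, floor 10 above the table. Origin: centre of the underside.
- case: Fixed base of the case: grey flange 150 (x) by 138 (y), top at 8; on it an upstand 112 by 100 outside, top at 30, holding two white slotted inserts at y +28 and -28 (which is empty varies), tops at 32, slots along x. The lid goes over the upstand, 4 mm play each side. A steel post 108 high on the -y side carries the clamp. Heights from the table. Origin: centre of the underside.
- slot_free: White insert with the empty slot: 98 (x) by 30 (y), 24 high, standing on the flange. Slot along x through its centre, 9 wide, 90 long, 20 deep, upper edges rounded by 4 mm as lead-in. Origin: centre of its underside, 8 above the table; axes parallel to the case's.
- slot_floor (a point): Centre of the floor of the empty slot, 12 above the table: the plate's origin comes here when it is fully home (up to 5 mm play along x). Axes as the case's.
- lid: Lid: deep white cover, open below, standing on the table. 128 (x) by 116 (y) by 80 high, walls 4. Black bridge handle on top: bar 72 (x) by 12 (y), z 96 to 112. Origin: centre of the lower rim's plane. Fits either way round, x along the case's x. 260 g, +-20 %. Going on, its rim must pass over the plates in the case, whose tops are 78 above the table; seated, its top is at 88.
- lid_grip (a point): Centre of the lid's handle bar, 104 above the lid's rim. Axes as the lid's.
- case_seat (a point): Centre of the flange's upper face, 8 above the table: the lid's origin comes here when it sits. Axes as the case's.
- clamp (a joint): Clamp arm's angle, rad. 0: down at its stop, level, pointing to the case's +y, foot 1.5 mm above a seated lid. 1.57: straight up; opens to 1.9, leaning away from the case. Stays where left (friction 0.12 N m, no spring). Steel arm 10 thick, 18 wide, reaching 80 from the hinge; from 54 on a 26 wide pad, with a rubber foot on the lid side.
- clamp_hinge (a point): Hinge axis of the clamp, along the case's x: 98 mm from the case's centre towards its -y side and 98 above the table. Axes as the case's.
- clamp_pad (a point): Centre of the clamp pad's outer face (the upper face when the clamp is down), 67 along the arm from the hinge and 5 off its centreline. z out of that face, y along the arm.
- jar: Bystander: amber jar with white cap, 64 across, 85 high, origin under its centre.
- beaker: Bystander: glass beaker, 72 across, 95 high, origin under its centre.
- vial: Bystander: small sample vial with cap, 30 across, 70 high, origin under its centre.
Things that resemble listed ones, but are neither listed nor needed, are in the scene too. Leave any purple look-alike of the plate alone.

How it is judged:
By the outcome, as a careful person would: the job done as asked, in the order asked, and still so for the second after the job is handed in, with the robot touching nothing.
It also fails if it takes over 72 s, if anything falls off the work surface, if the arm or the gripper's body presses on something with over 40 N, if the wrist force passes 120 N, or if a joint passes its speed limit or range.

### The arm

A 6-joint arm with a two-finger parallel gripper is mounted at the origin on the work surface. World frame = base frame: x ahead of the robot, y to its left, z up, the work surface at z = 0. Lengths are in m, angles in rad, forces in N, time in s.
With the tool pointing down it reaches from about 0.375 to 0.9 m from the base axis. Payload 3.1 kg.
Tool frame: the origin (TCP) lies at the very end of the fingers, on their centre line; the grasp point (between the pads) lies 19 mm behind it; z points along the fingers, y is the line along which they close (so a half turn about z gives the same grasp; the last joint's range is limited). The gripper opens to 85 mm and grips with 20 to 120 N. Pads are 22 mm wide; open, the fingers measure 114 mm over their backs; the gripper's body (76 mm by 85 mm) begins 54 mm behind the grasp point. The pads swing forward as they close: fully open they stand 13 mm farther back than shut.
Start: joints at [-1.411, 0.527, 1.433, -0, 1.181, -0.178], TCP at [0.208, -0.589, 0.231] pointing down, gripper open.
Joint ranges: [-3.08, 3.08], [-0.75, 2.2], [0.22, 2.44], [-1.43, 4.57], [0, 2.65], [-2.85, 2.85]. Speed limits (rad/s): [2.79, 2.79, 3.14, 3.14, 3.14, 3.14].

### API

Orientations are given as a unit quaternion [x, y, z, w].
In Python, from station import telemetry, snapshot, ticket gives the robot as it stands.
- The arm moves only by the tool move_arm, never from a script. Its argument "commands" is text: rows parted by semicolons, each of 7 numbers parted by spaces: the shift along the tool's x, y, z in mm, then the turn, a rotation vector about the tool's x, y, z in degrees, then the opening, from -1 (shut) to 1 (fully open). A call has exactly 5 rows; each row is the pose to reach, as a shift and turn from the pose commanded when the call began, along the tool's axes at that moment; what a row does not reach only later rows make up. A row lasts 1/8 s, in which the tool goes at most 62.5 mm and 10.7 degrees, less where a joint would pass 70% of its speed; a pose out of reach is approached as far as the arm can. A call with a gripper value outside its range is refused whole. The fingers move at their own pace and stop on an object; "grip_force" is the grip in N (left out, the last holds). Time passes only in rows, so rows that repeat a pose let the fingers close, or fill a call up. It gives the time, the measured TCP pose, the force, the opening and the grip force at its end, in the units of the state.
- telemetry.sense(): the state, without advancing time (a new reading comes with each control period).
- snapshot(name): name is "scene" or "side" or "wrist"; returns a dict with "image" (420x560x3 uint8, red, green, blue), "fx", "fy", "cx", "cy" (pixels), "pose" (4x4, takes a point from camera to world coordinates). Camera axes: x right, y down, z forward; pixel columns grow to the right and rows downward; lengths in m; the calibration is good to about 2 mm. A picture is of the moment at which its call begins. There is no depth.
- ticket.sign_off(): hands the job in; it is judged then, once.
The state is a dict: "t": time; "q": joint angles; "qd": joint speeds; "tau": joint torques, N m; "tcp_pos": TCP position; "tool_rot": TCP orientation; "force": force on the tool from outside, world axes, zero at the start; "ft_torque": the same for the moment, N m; "finger_gap": opening from 0.0 (shut) to 1.0 (fully open); "gripper_force": force on a finger pad.
Only numpy, scipy, OpenCV 4.12 (cv2) and the standard library are available. Lean on these libraries where they do the work, as an engineer would, in place of code of your own. Each camera call takes 0.05 s, during which the arm holds its last target. There are 200 camera calls.

## Working session

There is one attempt and no reset: what is moved stays moved. The work goes in short steps, Python scripts to look and compute and a tool call to move; the robot and the scene stay as the last step left them, time stands still between calls to the robot, and variables do not carry over. Pictures are saved under pics/ and viewed, at most 14 in all, crops included, and the job is handed in when it is done.

Besides the shell and the picture viewer there is one more tool, called after ">>>" as name(argument=value, ...), one argument or row to a line, values as JSON. move_arm: Moves the arm, as the interface text tells. Its arguments: {"type":"object","properties":{"commands":{"type":"string"},"grip_force":{"type":"number"}},"required":["commands"]}

```bash
mkdir -p pics; ls; python3 - <<'E'
from station import telemetry, snapshot
import cv2,numpy as np,pickle
s=telemetry.sense();print(s['t'],s['tcp_pos'],s['tool_rot'],s['finger_gap'])
for n in('scene','side','wrist'):
    d=snapshot(n);pickle.dump(d,open(f'{n}0.pkl','wb'));cv2.imwrite(f'pics/{n}0.png',d['image'][:,:,::-1]);print(n,d['fx'],d['cx'],d['cy'],np.round(d['pose'],3).tolist())
E
```

```text
pics
0.0 [ 0.20761954 -0.58875548  0.23033371] [ 9.85688069e-01  1.68576036e-01  9.38381306e-06 -1.07289873e-03] 1.0012363948195113
scene 491.005936116054 280.14988047245333 209.27558570881214 [[0.812, 0.493, -0.313, 0.937], [0.584, -0.69, 0.427, -0.45], [-0.005, -0.53, -0.848, 1.044], [0.0, 0.0, 0.0, 1.0]]
side 383.1412865493873 283.4537591655581 206.25342537550407 [[-0.997, -0.022, 0.072, 0.481], [-0.072, 0.564, -0.822, 0.837], [-0.023, -0.825, -0.564, 0.605], [0.0, 0.0, 0.0, 1.0]]
wrist 337.86261786528354 276.74329693569524 205.6559294265361 [[0.333, -0.902, -0.275, 0.277], [-0.943, -0.319, -0.095, -0.566], [-0.002, 0.291, -0.957, 0.372], [0.0, 0.0, 0.0, 1.0]]
```

View pics/scene0.png

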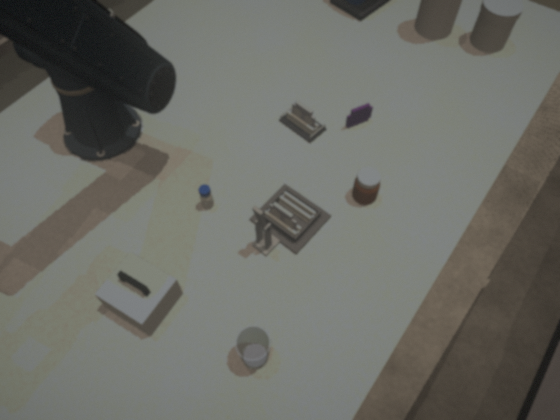

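View pics/side0.png

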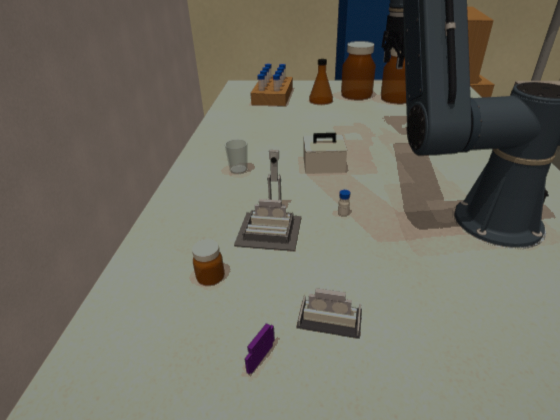

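The scene view shows the white-membraned plate in its rack at (302,118) and the case at (292,217), with its post at (263,235). The lid is at (137,290), jar (367,185), beaker (254,347), vial (205,195).

Candidates for the plate:
- The aluminium plate in the rack: scene (302,118), side (330,300).
- The purple look-alike: scene (358,115), side (260,347). Not this one.
- The other plate in the case: scene (285,213), side (270,212). It stays.

I choose the one in the rack and will check it in a close crop.

```bash
python3 - <<'E'
import cv2,numpy as np,pickle
S=pickle.load(open('scene0.pkl','rb'))['image'][:,:,::-1];D=pickle.load(open('side0.pkl','rb'))['image'][:,:,::-1]
def c(im,x,y,w=100,h=75,k=4): 
    o=cv2.resize(im[y:y+h,x:x+w],None,fx=k,fy=k,interpolation=cv2.INTER_CUBIC)
    return np.clip(o.astype(float)*1.5,0,255).astype(np.uint8)
cv2.imwrite('pics/crop1.png',np.vstack([np.hstack([c(S,240,182),c(S,265,85)]),np.hstack([c(D,222,180),c(D,280,270)])]))
E
```

```text
(no output)
```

View pics/crop1.png

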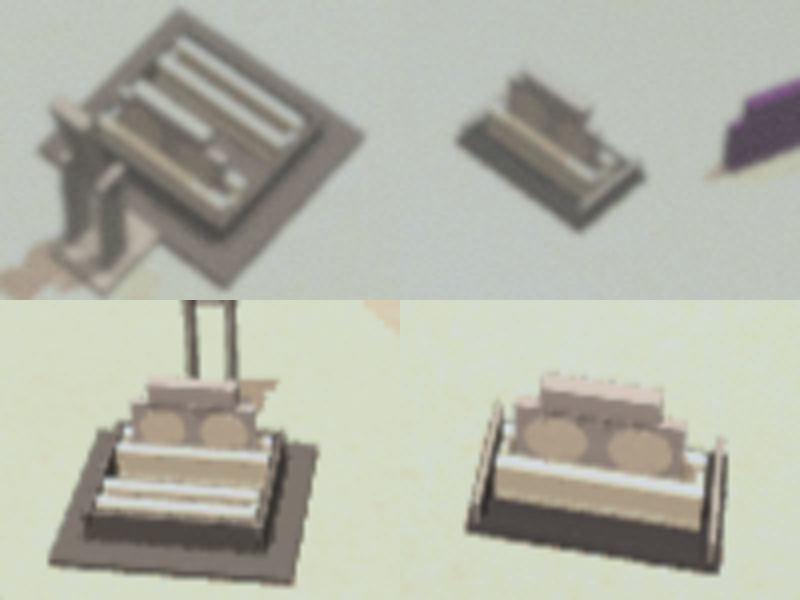

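Top left: the empty slot is on the side away from the post, and the other plate stands next to the post. Right: the aluminium plate with two membranes is in the rack, and the purple one is separate at the far right. I'll cast rays for coarse poses.

```bash
cat > h.py <<'E'
import numpy as np,cv2,pickle
from scipy.spatial.transform import Rotation as R
from station import telemetry,snapshot
def snap(n,name=None):
    d=snapshot(n)
    if name: pickle.dump(d,open(name+'.pkl','wb'));cv2.imwrite(f'pics/{name}.png',d['image'][:,:,::-1])
    return d
def ray(d,uv,z):
    P=d['pose'];uv=np.atleast_2d(uv)
    v=np.c_[(uv[:,0]-d['cx'])/d['fx'],(uv[:,1]-d['cy'])/d['fy'],np.ones(len(uv))]@P[:3,:3].T
    return P[:3,3]+v*((z-P[2,3])/v[:,2])[:,None]
def proj(d,p):
    P=d['pose'];q=(np.atleast_2d(p)-P[:3,3])@P[:3,:3]
    return np.c_[q[:,0]/q[:,2]*d['fx']+d['cx'],q[:,1]/q[:,2]*d['fy']+d['cy']]
def down(yaw): # tool z down, tool y along world angle yaw
    y=np.array([np.cos(yaw),np.sin(yaw),0]);z=np.array([0,0,-1.]);return R.from_matrix(np.c_[np.cross(y,z),y,z])
def rel(pos,rot,p0=None,r0=None):
    s=telemetry.sense()
    p0=s['tcp_pos'] if p0 is None else p0; r0=R.from_quat(s['tool_rot']) if r0 is None else r0
    print('shift',np.round(r0.inv().apply(np.array(pos)-p0)*1000,1),'turn',np.round(np.degrees((r0.inv()*rot).as_rotvec()),2))
E
python3 - <<'E'
from h import *
S=pickle.load(open('scene0.pkl','rb'));D=pickle.load(open('side0.pkl','rb'))
def quad(d,uv,z,n):
    p=ray(d,uv,z);print(n,np.round(p[:,:2],4).tolist(),'c',np.round(p.mean(0)[:2],4));return p
a=quad(S,[(285,184),(331.5,215.2),(295.5,254.5),(249.5,219.5)],.008,'caseS')
b=quad(D,[(247.8,213),(301.5,216.2),(295.5,250.7),(234.5,245.7)],.008,'caseD')
quad(S,[(279.2,119.2),(326.2,129.2),(310,142.5)],.006,'rackS')
quad(D,[(296.7,327.5),(359.5,338),(361.7,308.7)],.006,'rackD')
for n,d in(('S',S),('D',D)):
    # blob of lid
    g=d['image'].astype(int)
    pass
quad(S,[(118,274),(149,292)],.104,'lidgripS')
quad(D,[(315,137),(336,137)],.112,'lidgripD')
E
```

```text
caseS [[0.5195, 0.142], [0.6673, 0.1323], [0.6568, -0.0083], [0.5101, 0.0047]] c [0.5884 0.0677]
caseD [[0.6513, 0.0037], [0.5061, 0.0126], [0.5156, 0.1517], [0.6631, 0.1403]] c [0.584  0.0771]
rackS [[0.3765, 0.3148], [0.5043, 0.3605], [0.4943, 0.295]] c [0.4584 0.3234]
rackD [[0.5032, 0.369], [0.3874, 0.386], [0.3769, 0.317]] c [0.4225 0.3573]
lidgripS [[0.4069, -0.3024], [0.4878, -0.2938]] c [ 0.4474 -0.2981]
lidgripD [[0.474, -0.2616], [0.4097, -0.263]] c [ 0.4419 -0.2623]
```

>>> move_arm(
  commands="50 -34 -13 0 0 -10 1; 100 -68 -26 0 0 -20 1; 150 -102 -39 0 0 -30 1; 200 -136 -52 0 0 -40 1; 250 -170 -65 0 0 -50 1",
  grip_force=40,
)

```text
t: 0.78
tcp_pos: [0.3879, -0.3442, 0.2966]
tool_rot: [0.821, 0.572, 0.0, -0.0]
force: [0.2, -0.1, -0.5]
finger_gap: 0.996
gripper_force: 0.0
```

```bash
python3 - <<'E'
from h import *
s=telemetry.sense();print(s['t'],s['tcp_pos'],np.round(s['q'],2))
for p in((.45,-.08,.30),(.44,.33,.26)): rel(p,down(np.radians(82)))
E
```

```text
0.775 [ 0.38786416 -0.3442376   0.29658736] [-0.94  0.31  1.61  0.    1.22 -0.59]
shift [269.4 -33.3  -3.4] turn [ 1.0000e-02 -1.0000e-02 -1.0228e+02]
shift [ 650.5 -184.8   36.7] turn [ 1.0000e-02 -1.0000e-02 -1.0228e+02]
```

>>> move_arm(
  commands="60 -8 0 0 0 -10 1; 120 -16 0 0 0 -20 1; 180 -24 0 0 0 -30 1; 240 -32 0 0 0 -40 1; 300 -45 0 0 0 -50 1",
)

```text
t: 1.4
tcp_pos: [0.4508, -0.0475, 0.2963]
tool_rot: [0.502, 0.865, 0.0, 0.0]
force: [1.1, -0.5, -0.1]
finger_gap: 1.001
gripper_force: 0.0
```

```bash
python3 - <<'E'
from h import *
rel((.45,.30,.26),down(np.radians(82)))
E
```

```text
shift [302.2 171.6  36.3] turn [ 2.000e-02  4.000e-02 -5.228e+01]
```

>>> move_arm(
  commands="54 30 6 0 0 -10 1; 108 60 12 0 0 -21 1; 162 90 18 0 0 -31 1; 216 120 24 0 0 -42 1; 270 150 30 0 0 -52 1",
)

```text
t: 2.02
tcp_pos: [0.4481, 0.2615, 0.2661]
tool_rot: [0.072, 0.997, -0.0, 0.0]
force: [0.4, -0.6, -0.3]
finger_gap: 0.999
gripper_force: 0.0
```

```bash
python3 - <<'E'
from h import *
d=snap('wrist','w1');s=telemetry.sense();print(s['tcp_pos'])
print(np.round(proj(d,[[.44,.345,.006],[.586,.072,.008]])))
E
```

```text
[0.44726373 0.26861301 0.26549219]
[[347. 151.]
 [152. 289.]]
```

View pics/w1.png

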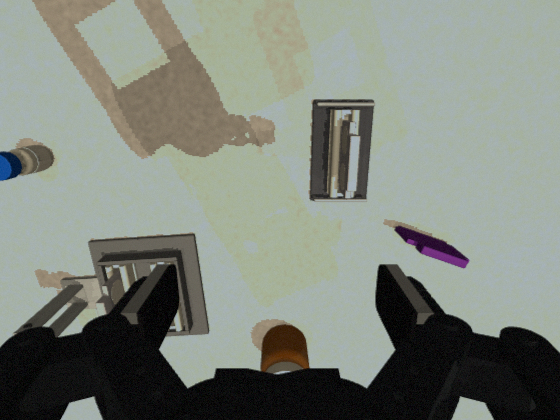

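The wrist view shows the rack foot at corners (313,102), (374,102), (367,200) and (310,200), with the plate's bar near (353,160). The case flange is at (90–208, 235–337), the vial (25,160), the jar (285,350) and the purple look-alike (430,245).

```bash
python3 - <<'E'
from h import *
d=pickle.load(open('w1.pkl','rb'));im=d['image'];g=cv2.cvtColor(im,cv2.COLOR_RGB2GRAY)
print(g[150,300:385:3]);print(g[140:345:6,200]);print(im[170,200],im[150,315])
def foot(x0,y0,x1,y1,z,T):
    m=np.zeros_like(g);m[y0:y1,x0:x1]=(g[y0:y1,x0:x1]<T)*255
    m=cv2.morphologyEx(m,cv2.MORPH_CLOSE,np.ones((5,5)))
    c=max(cv2.findContours(m,cv2.RETR_EXTERNAL,cv2.CHAIN_APPROX_NONE)[0],key=cv2.contourArea)
    h=cv2.convexHull(c);q=cv2.approxPolyN(h,4).reshape(-1,2)
    P=ray(d,c.reshape(-1,2).astype(float),z)[:,:2].astype(np.float32)*1000
    r=cv2.minAreaRect(P);print(q.tolist(),r)
    print(np.round(ray(d,q.astype(float),z)[:,:2]*1000,1).tolist())
for T in(110,130,150): foot(295,85,385,215,.006,T)
# grip bar: bright region in the rack
E
```

```text
[172 173 174 171  45  65  64  60  34  32  83 111 140  86  59  66  55 174
 176 175  59  63  65  61 172 173 172 173 174]
[118 121 118 169 170 171 171 173 172 173 172 173 170 174 173 172 173 174
 175 172 173 153  95  61  90 101 101  99 103  99 101  97  99 173 176]
[167 177 152] [67 65 60]
[[374, 99], [366, 198], [309, 200], [312, 99]] ((439.6044006347656, 336.9443664550781), (70.27203369140625, 119.28347778320312), 81.69493865966797)
[[385.7, 380.6], [501.1, 363.8], [493.6, 293.9], [375.6, 311.0]]
[[374, 99], [366, 199], [309, 200], [312, 99]] ((439.6201171875, 337.08941650390625), (70.7459716796875, 119.27951049804688), 81.7084732055664)
[[385.7, 380.6], [502.4, 363.8], [493.6, 293.9], [375.6, 311.0]]
[[375, 99], [366, 201], [309, 201], [309, 99]] ((440.16558837890625, 336.4158630371094), (72.69932556152344, 120.68573760986328), 81.59769439697266)
[[385.9, 381.8], [505.0, 363.6], [494.9, 293.7], [375.1, 307.6]]
```

```bash
python3 - <<'E'
from h import *
d=pickle.load(open('w1.pkl','rb'));im=d['image'];g=cv2.cvtColor(im,cv2.COLOR_RGB2GRAY)
for r in range(100,202,6): print(r,g[r,326:366:2])
p=proj(d,[[.4396,.337,.076]]);print(p)
E
```

```text
100 [55 48 43 60 65 63 64 64 44 45 52 62 63 61 62 56 46 42 56 57]
106 [68 71 70 70 70 70 67 68 71 72 71 70 72 73 71 74 71 74 71 72]
112 [ 48  37  72  77 106 167 173 173 168 178 173 176 173 111 167 176 173  74
  66  62]
118 [ 64  40 107  71 114 172 174 130 165 150 141  96  68 124 171 171 169  63
  67  62]
124 [ 35  36 124  65 132 169 134 118  74  52  57  53 155 174 177 166 140  63
  67  65]
130 [ 39  40 100  59 108 134 134  94  58  62  66  60 162 173 172 172 108  62
  66  60]
136 [ 40  34  88  67 113 137 130  74  64  68  65  55  96 159 159 160 150  95
  66  64]
142 [ 42  43  80  73 120 138 126  79  63  65  65  55 130 175 173 175 174  85
  63  66]
148 [ 36  44  83  88 125 134 123  61  64  65  67  51 152 174 174 174 173  68
  61  67]
154 [ 36  68  74  92 129 135 121  58  51  58  55  52 161 173 175 173 146  63
  66  68]
160 [ 39 102  69  98 129 134 118  57  52  55  54  63 172 175 176 172 112  69
  64  71]
166 [ 39 104  64 106 134 135  92  53  67  64  48  86 173 177 175 174 101  69
  66  71]
172 [ 40 111  64 116 135 130  79  67  64  69  54 129 174 174 173 173  79  67
  70  70]
178 [ 43  94  67 161 174 141  87  69  70  62  53 151 174 175 176 169  65  69
  73  72]
184 [ 43  88  82 168 158 135  96  67  68  63  53 165 177 175 176 146  68  62
  72  69]
190 [ 45  84 109 169 176 172  83  59  57  53 101 168 173 172 175 104  68  68
  75  66]
196 [ 40  35 123 172 177 167 100  95  97  51 170 174 141 174  57  40  39  36
  61  63]
[[352.56741027 161.49865308]]
```

```bash
python3 - <<'E'
from h import *
rel((.4396,.337,.14),down(np.radians(81.7)))
E
```

```text
shift [ 16.7  65.9 125.9] turn [ 0.37 -0.05  0.54]
```

>>> move_arm(
  commands="6 22 42 0 0 0.5 1; 11 44 84 0 0 0.5 0.4; 17 66 126 0.4 0 0.5 0; 17 66 126 0.4 0 0.5 0; 17 66 126 0.4 0 0.5 0",
)

```text
t: 2.7
tcp_pos: [0.4421, 0.327, 0.141]
tool_rot: [0.079, 0.997, -0.003, 0.0]
force: [-0.2, 0.3, -0.5]
finger_gap: 0.501
gripper_force: 0.0
```

```bash
python3 - <<'E'
from h import *
d=snap('wrist','w2');rel((.4396,.337,.049),down(np.radians(81.7)))
print(proj(d,[[.4396,.337,.076]]+[[.4396+a*.028*np.cos(np.radians(-8.3)),.337+a*.028*np.sin(np.radians(-8.3)),.076] for a in(1,-1)]))
E
```

```text
shift [ 4.8  9.9 92.7] turn [-0.33  0.12 -0.83]
[[294.316113   217.03454069]
 [294.25376088 256.53683121]
 [294.38330828 174.4639406 ]]
```

View pics/w2.png

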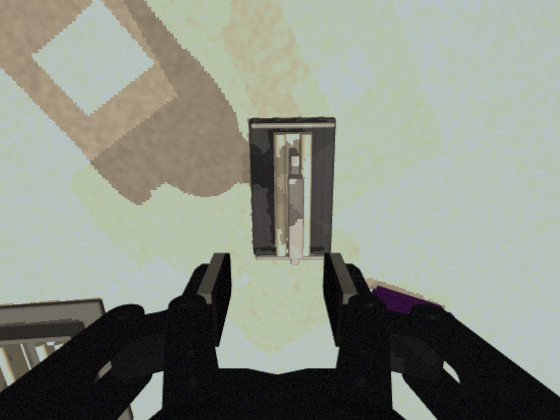

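The bar is at columns 289–303, rows 179–257, about 1 mm from the prediction. I'll go down and grip it.

>>> move_arm(
  commands="3 11 10 0 0 -0.8 0; 3 11 40 -0.3 0.1 -0.8 0; 3 11 70 -0.3 0.1 -0.8 0; 3 11 93 -0.3 0.1 -0.8 0; 3 11 93 -0.3 0.1 -0.8 0",
)

```text
t: 3.38
tcp_pos: [0.4396, 0.3377, 0.0463]
tool_rot: [0.072, 0.997, -0.001, -0.002]
force: [0.9, -0.2, 0.5]
finger_gap: 0.497
gripper_force: 0.0
```

>>> move_arm(
  commands="0 0 0 0 0 0 -0.5; 0 0 0 0 0 0 -1; 0 0 0 0 0 0 -1; 0 0 0 0 0 0 -1; 0 0 0 0 0 0 -1",
  grip_force=45,
)

```text
t: 4.0
tcp_pos: [0.4413, 0.3386, 0.0486]
tool_rot: [0.072, 0.997, 0.0, 0.0]
force: [-0.3, 0.3, 6.5]
finger_gap: 0.105
gripper_force: 46.4
```

```bash
python3 - <<'E'
from h import *
d=pickle.load(open('w1.pkl','rb'));im=d['image'];g=cv2.cvtColor(im,cv2.COLOR_RGB2GRAY)
# outer edges of case flange, subpixel-ish: fit lines to threshold crossings vs table (~173); flange ~100
def cross(v,up):
    # last index going from table to flange
    i=np.where(v<138)[0]; return i[0] if up else i[-1]
L={}
pts=[(c,225+cross(g[225:255,c],True)-.5) for c in range(100,185,3)];L['top']=pts
pts=[(185+cross(g[r,185:225],False)+.5,r) for r in range(245,328,3)];L['right']=pts
for k,p in L.items():
    P=ray(d,np.array(p,float),.008)[:,:2]*1000
    vx,vy,x,y=cv2.fitLine(P.astype(np.float32),cv2.DIST_HUBER,0,.01,.01).ravel()
    print(k,np.degrees(np.arctan2(vy,vx)),x,y); L[k]=(np.array([x,y]),np.array([vx,vy]))
a,u=L['top'];b,v=L['right'];t=np.linalg.solve(np.c_[u,-v],b-a);print('corner',a+t[0]*u, proj(d,[*(a+t[0]*u)/1000,.008]))
E
```

```text
top 85.6108 510.29544 87.16421
right -4.3353987 592.6112 139.25354
corner [514.7467  145.15659] [[194.57220359 232.4422384 ]]
```

>>> move_arm(
  commands="0 0 -15 0 0 0 -1; 0 0 -40 0 0 0 -1; 0 0 -75 0 0 0 -1; 0 0 -110 0 0 0 -1; 0 0 -110 0 0 0 -1",
)

```text
t: 4.62
tcp_pos: [0.4421, 0.339, 0.1606]
tool_rot: [0.072, 0.997, 0.001, 0.002]
force: [0.2, -0.4, -0.8]
finger_gap: 0.109
gripper_force: 45.5
```

```bash
python3 - <<'E'
from h import *
s=telemetry.sense();print(s['finger_gap'],s['force'])
d=snap('wrist','w3')
rel((.5564,.1786,.158),down(np.radians(85.64)));rel((.5864,.0986,.158),down(np.radians(85.64)))
E
```

```text
0.10939401554911148 [ 0.22307005 -0.36056521 -0.79245496]
shift [-137.4 -141.5    0.9] turn [-0.01  0.04 -3.92]
shift [-178.6 -216.3    1. ] turn [-0.01  0.04 -3.92]
```

>>> move_arm(
  commands="-38 -46 0 0 0 -1 -1; -78 -94 0 0 0 -2 -1; -118 -142 0 0 0 -3 -1; -158 -190 0 0 0 -4 -1; -178 -216 0 0 0 -4 -1",
)

```text
t: 5.3
tcp_pos: [0.5861, 0.0956, 0.1558]
tool_rot: [0.039, 0.999, -0.001, -0.002]
force: [-0.8, 0.2, -0.7]
finger_gap: 0.107
gripper_force: 45.4
```

```bash
python3 - <<'E'
from h import *
d=snap('wrist','w4');s=telemetry.sense();print(s['tcp_pos'])
rel((.5864,.0986,.158),down(np.radians(85.64)))
S=snap('scene','s4');D=snap('side','d4')
def c(im,x,y,w,h,k): return cv2.resize(im['image'][y:y+h,x:x+w,::-1],None,fx=k,fy=k,interpolation=cv2.INTER_CUBIC)
cv2.imwrite('pics/m4.png',np.hstack([d['image'][:,:400,::-1][:,:,:],np.vstack([cv2.resize(c(S,235,150,105,105,4),(210,210)),cv2.resize(c(D,215,150,105,105,4),(210,210))])]))
E
```

```text
[0.58836426 0.09267144 0.15587206]
shift [ 2.4  5.7 -2.2] turn [-0.24 -0.05 -0.17]
```

View pics/w4.png

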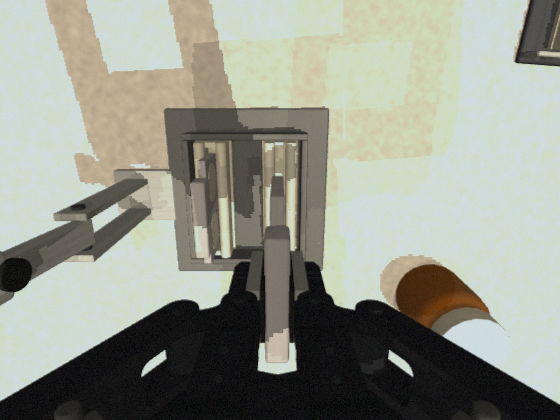

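The flange fills (165–328, 109–270), and the empty slot is under the plate around column 278. The held bar spans (267–289, 228–360), the jar is at (440,300), and the clamp is upright at left.

```bash
python3 - <<'E'
from h import *
d=pickle.load(open('w4.pkl','rb'));g=cv2.cvtColor(d['image'],cv2.COLOR_RGB2GRAY).astype(int)
def line(pts,z):
    P=ray(d,np.array(pts,float),z)[:,:2]*1000
    vx,vy,x,y=cv2.fitLine(P.astype(np.float32),cv2.DIST_HUBER,0,.01,.01).ravel();return np.array([x,y]),np.array([vx,vy])
def grad(v): return np.argmax(np.abs(np.diff(v)))+.5
top=line([(c,95+grad(g[95:122,c])) for c in list(range(240,320,4))],.008)
right=line([(312+grad(g[r,312:340]),r) for r in range(120,260,4)],.008)
print(np.degrees(np.arctan2(top[1][1],top[1][0])),np.degrees(np.arctan2(right[1][1],right[1][0])))
a,u=top;b,v=right;t=np.linalg.solve(np.c_[u,-v],b-a);c=a+t[0]*u
for th in(-4.36,):
    th=np.radians(th);U=np.array([np.cos(th),np.sin(th)]);V=np.array([-U[1],U[0]])
    print('corner',c,proj(d,[*(c/1000),.008]),'centre',c+75*U-69*V,'slot',c+75*U-41*V)
# bar top
for r in(245,270,300,330):
    row=g[r,255:305]; print(r,row[::2])
s=telemetry.sense();print(s['t'],s['tcp_pos'])
P=d['pose'];r0=R.from_quat(s['tool_rot'])
print('cam rel TCP (tool)',r0.inv().apply(P[:3,3]-s['tcp_pos']), np.round(r0.as_matrix().T@P[:3,:3],3).tolist())
E
```

```text
85.559326 -4.332715
corner [517.782   142.45633] [[329.08008943 107.49993819]] centre [587.31935507  67.95429042] slot [589.44799726  95.87326036]
245 [119 122 120 121  71 110 122 120 119 119 119 122 119 117 117 117 114 101
 207 208 153  80  37 118 123]
270 [ 74  73  71  43  15 105 121 121 120 121 119 119 114 116 119 115 110  92
  20  62  71  72  72  73  71]
300 [ 14  42  36  14  14  71 116 122 121 117 121 119 120 116 117 118 110  42
  19  18  54  24  10  22  15]
330 [ 19  25  16  21  26  71 112 118 118 118 117 118 120 118 175 191 168  58
  22  23  12   5  15  14  19]
5.45 [0.58503796 0.09703382 0.15570874]
cam rel TCP (tool) [ 0.07381694 -0.00282676 -0.14194856] [[0.001, -0.956, -0.292], [1.0, 0.001, 0.0], [0.0, -0.292, 0.956]]
```

```bash
cat >> h.py <<'E'
CR=np.array([[0,-.9564,-.292],[1,0,0],[0,-.292,.9564]]);CO=np.array([.0736,0,-.1419])
def toolframe(d): # tool pose as implied by the wrist picture's pose
    r=R.from_matrix(d['pose'][:3,:3]@CR.T);return d['pose'][:3,3]-r.apply(CO),r
E
python3 - <<'E'
from h import *
d=pickle.load(open('w4.pkl','rb'));g=cv2.cvtColor(d['image'],cv2.COLOR_RGB2GRAY).astype(int)
p,r=toolframe(d);print('tcp by cam',p)
rel((.58945,.09587,.051),down(np.radians(85.62)),p,r)
x=np.r_[r.apply([[ .028,0,-.027],[-.028,0,-.027]])+p];print('bar ends expected',proj(d,x))
print(g[210:250:2,277]);print(g[340:376:2,277])
# white inserts of the free slot: row profile
for q in(160,200): print(q,g[q,255:310])
print('slot centre line expected',proj(d,[[.58945-.04,.09587+.003,.032]]))
for n in range(4):
    snapshot('side');s=telemetry.sense();print(s['tcp_pos'])
E
```

```text
tcp by cam [0.58462711 0.09426631 0.15577506]
shift [ -5.2   2.2 104.7] turn [-0.1  -0.28 -0.06]
bar ends expected [[276.74329694 233.24599365]
 [276.74329694 359.67575139]]
[114 113 115 113 116 115 117 116  78  81  83  82  87  89  88 116 122 121
 119 120]
[191 190 188 189 189 187 186 188 200 199 199 177 215 215 217 215 213  92]
160 [ 71  70  67  69  66  69  68 115 135 128 137 148 156 159 160 156 150 144
 126 105 136 159 161 161 147 142 142 145 143 143 113 113 125 134 138 145
 143 140 135 132 162 143 113  82  64  44  51 102 117 121 121 122 104 117
 122]
200 [122 124 124 123 124  91  78  79 145 143 166 195 208 214 188 127 107 117
 118 116 116 114 114 117 118 116 118 117 110 114  97 138 175 195 207 212
 212 212 207 192 165 145  92  69  47  39  93 111 114 116 119 101 114 116
 120]
slot centre line expected [[279.39911702 154.0744854 ]]
[0.58406388 0.09839796 0.15581946]
[0.58373034 0.09926349 0.15603194]
[0.58371216 0.09976499 0.15631898]
[0.58393144 0.1000633  0.15662091]
```

```bash
cat >> h.py <<'E'
def line(d,pts,z):
    P=ray(d,np.array(pts,float),z)[:,:2]*1000
    vx,vy,x,y=cv2.fitLine(P.astype(np.float32),cv2.DIST_HUBER,0,.01,.01).ravel();return np.array([x,y]),np.array([vx,vy])
def grad(v): return np.argmax(np.abs(np.diff(v)))+.5
def corner(d,w=13):
    g=cv2.cvtColor(d['image'],cv2.COLOR_RGB2GRAY).astype(int)
    U=np.array([.9971,-.076]);V=np.array([.076,.9971]);c=np.array([587.,68.]);
    for k in range(3):
        C=c-75*U+69*V
        A=proj(d,np.array([[*(C-t*V)/1000,.008] for t in np.linspace(6,60,25)]))
        B=proj(d,np.array([[*(C+t*U)/1000,.008] for t in np.linspace(8,125,25)]))
        tp=[(x,int(y)-w+grad(g[int(y)-w:int(y)+w,int(x)])) for x,y in A]
        rt=[(int(x)-w+grad(g[int(y),int(x)-w:int(x)+w]),y) for x,y in B]
        a,u=line(d,tp,.008);b,v=line(d,rt,.008)
        t=np.linalg.solve(np.c_[u,-v],b-a);c=a+t[0]*u+75*U-69*V
    ang=(np.degrees(np.arctan2(u[1],u[0]))%180-90,(np.degrees(np.arctan2(v[1],v[0]))+90)%180-90)
    return c,c+28*V,ang
E
python3 - <<'E'
from h import *
for n in('w4',None):
    d=pickle.load(open('w4.pkl','rb')) if n else snap('wrist','w5')
    s=telemetry.sense();p,r=toolframe(d);c,sl,a=corner(d)
    print('tcp cam',p,'sense',s['tcp_pos'],'case',c,'slot',sl,a)
    rel((*sl/1000,.051),down(np.radians(85.6)),p,r)
E
```

```text
tcp cam [0.58462711 0.09426631 0.15577506] sense [0.58393144 0.1000633  0.15662091] case [587.30449121  67.74944387] slot [589.43249121  95.66824387] (np.float32(-4.440727), np.float32(-4.250969))
shift [ -5.2   2.  104.7] turn [-0.1  -0.28 -0.04]
tcp cam [0.58242811 0.09871255 0.1566252 ] sense [0.58415806 0.10012395 0.15688125] case [586.94005029  67.94091116] slot [589.06805029  95.85971116] (np.float32(-4.1882935), np.float32(-4.256775))
shift [ -7.4  -2.2 105.6] turn [-0.06 -0.3   0.21]
```

>>> move_arm(
  commands="-5 -2 20 0 0 0 -1; -5 -2 45 0 0 0 -1; -5 -2 70 0 0 0 -1; -5 -2 70 0 0 0 -1; -5 -2 70 0 0 0 -1",
)

```text
t: 6.32
tcp_pos: [0.5904, 0.0965, 0.0873]
tool_rot: [0.037, 0.999, -0.001, -0.001]
force: [0.2, 0.1, -0.7]
finger_gap: 0.109
gripper_force: 45.4
```

```bash
python3 - <<'E'
from h import *
for k in range(3): snapshot('side')
d=snap('wrist','w6');s=telemetry.sense();p,r=toolframe(d)
print('tcp cam',p,'sense',s['tcp_pos'],s['force'])
rel((.58907,.09586,.051),down(np.radians(85.7)),p,r)
try:
    c,sl,a=corner(d);print(c,sl,a); rel((*sl/1000,.051),down(np.radians(85.7)),p,r)
except Exception as e: print(e)
E
```

```text
tcp cam [0.58945048 0.09504801 0.0883002 ] sense [0.59084476 0.09633052 0.08830618] [-0.32573355 -0.27043889 -0.79841772]
shift [ 0.4  0.8 37.3] turn [-0.07 -0.04  0.03]
[586.91111963  67.65508352] [589.03911963  95.57388352] (np.float32(-4.5693054), np.float32(-4.2799225))
shift [ 0.4  0.5 37.3] turn [-0.07 -0.04  0.03]
```

View pics/w6.png

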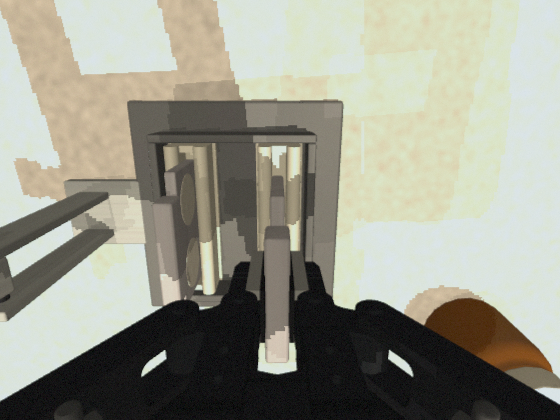

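The slot opening lies between columns 270 and 287 and the plate's end at 271–284, so they are aligned within about 1 mm. I'll insert it slowly.

>>> move_arm(
  commands="2 0.5 3 0 0 0 -1; 2 0.5 8 0 0 0 -1; 2 0.5 12 0 0 0 -1; 2 0.5 16 0 0 0 -1; 2 0.5 20 0 0 0 -1",
)

```text
t: 7.15
tcp_pos: [0.5881, 0.0969, 0.0669]
tool_rot: [0.037, 0.999, -0.001, -0.001]
force: [0.4, -0.0, 0.6]
finger_gap: 0.111
gripper_force: 45.4
```

>>> move_arm(
  commands="0 0 3 0 0 0 -1; 0 0 7 0 0 0 -1; 0 0 11 0 0 0 -1; 0 0 14 0 0 0 -1; 0 0 15 0 0 0 -1",
)

```text
t: 7.78
tcp_pos: [0.588, 0.0969, 0.0521]
tool_rot: [0.037, 0.999, -0.001, -0.001]
force: [-0.6, 0.3, -0.2]
finger_gap: 0.11
gripper_force: 45.4
```

No resistance; expected contact is near z = 0.0506.

>>> move_arm(
  commands="0 0 1 0 0 0 -1; 0 0 2 0 0 0 -1; 0 0 2.5 0 0 0 -1; 0 0 3 0 0 0 -1; 0 0 3 0 0 0 -1",
)

```text
t: 8.4
tcp_pos: [0.5881, 0.0969, 0.0506]
tool_rot: [0.037, 0.999, -0.001, -0.001]
force: [-2.0, 0.1, 8.0]
finger_gap: 0.102
gripper_force: 46.7
```

Contact is 8 N at exactly the expected height, so the plate is home. I'll release and retreat upward.

>>> move_arm(
  commands="0 0 -2 0 0 0 -0.45; 0 0 -2 0 0 0 -0.45; 0 0 -2 0 0 0 -0.45; 0 0 -15 0 0 0 -0.45; 0 0 -40 0 0 0 -0.45",
)

```text
t: 9.02
tcp_pos: [0.5874, 0.0969, 0.0893]
tool_rot: [0.037, 0.999, -0.001, -0.002]
force: [0.3, 0.0, 0.0]
finger_gap: 0.275
gripper_force: 0.0
```

>>> move_arm(
  commands="0 0 -40 0 0 0 -0.45; 0 0 -80 0 0 0 -0.45; 0 0 -110 0 0 0 0; 0 0 -130 0 0 0 0; 0 0 -130 0 0 0 0",
)

```text
t: 9.65
tcp_pos: [0.5896, 0.0972, 0.2218]
tool_rot: [0.037, 0.999, -0.001, 0.002]
force: [-0.1, 0.3, -1.2]
finger_gap: 0.5
gripper_force: 0.0
```

```bash
python3 - <<'E'
from h import *
for k in range(2): snapshot('side')
d=snap('wrist','w7');s=telemetry.sense();p,r=toolframe(d)
print('tcp cam',p,'sense',s['tcp_pos'],s['q']); print(corner(d))
for q in((.52,-.10,.25),(.45,-.27,.25)): rel(q,down(np.radians(86)))
D=snap('side','d7')
cv2.imwrite('pics/m7.png',np.hstack([d['image'][:,:,::-1][60:360,60:400],cv2.resize(D['image'][180:255,225:310,::-1],(340,300),interpolation=cv2.INTER_CUBIC)]))
E
```

```text
tcp cam [0.58647746 0.09580515 0.21916982] sense [0.58764573 0.09712674 0.21851275] [-0.02288812  0.50402084  1.5192645  -0.00168249  1.12201746 -1.51812446]
(array([586.94066064,  68.08747183]), array([589.06866064,  96.00627183]), (np.float32(-4.278511), np.float32(-4.3275757)))
shift [  52.8 -201.7  -31. ] turn [-0.1  -0.21 -0.29]
shift [ 109.9 -376.4  -30.4] turn [-0.1  -0.21 -0.29]
```

View pics/m7.png

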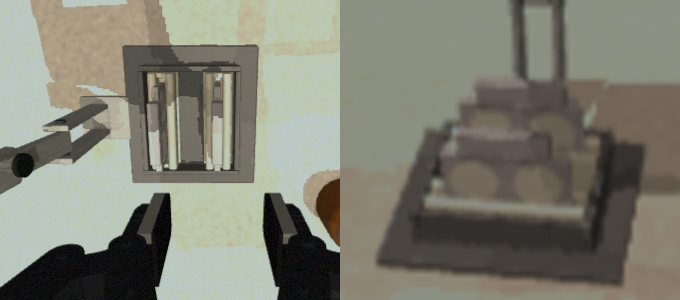

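The plate sits fully in the slot, level with its neighbour; the bars are parallel in both views. On to the lid.

>>> move_arm(
  commands="10 -10 -50 0 0 0 0; 30 -65 -80 0 0 0 0.5; 50 -125 -80 0 0 0 0.5; 65 -185 -80 0 0 0 0.5; 80 -245 -80 0 0 0 0.5",
)

```text
t: 10.48
tcp_pos: [0.49, -0.1402, 0.299]
tool_rot: [0.037, 0.999, -0.0, -0.002]
force: [0.9, -0.6, 0.5]
finger_gap: 0.749
gripper_force: 0.0
```

>>> move_arm(
  commands="15 -50 20 0 0 0 0; 30 -90 40 0 0 0 0; 40 -105 40 0 0 0 0; 40 -105 40 0 0 0 0; 40 -105 40 0 0 0 0",
)

```text
t: 11.1
tcp_pos: [0.4441, -0.2397, 0.2606]
tool_rot: [0.037, 0.999, -0.001, -0.0]
force: [-0.0, 0.5, -0.2]
finger_gap: 0.501
gripper_force: 0.0
```

```bash
python3 - <<'E'
from h import *
for k in range(2): snapshot('side')
d=snap('wrist','w8');s=telemetry.sense();p,r=toolframe(d)
print('tcp cam',p,'sense',s['tcp_pos'],s['q'])
E
```

```text
tcp cam [ 0.4427536  -0.24083234  0.26067028] sense [ 0.44418851 -0.2395516   0.26063797] [-0.71504401  0.32821924  1.69375588 -0.00241397  1.11910208 -2.2120552 ]
```

View pics/w8.png

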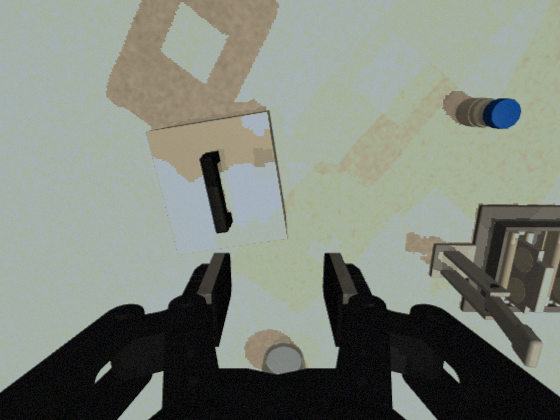

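The lid's top spans (150,130), (270,112), (286,238), (177,252). The handle runs from (208,155) to (224,230). The vial at (490,112) and beaker at (283,360) stand clear.

```bash
cat >> h.py <<'E'
def handle(d,x0,y0,x1,y1,z):
    g=cv2.cvtColor(d['image'],cv2.COLOR_RGB2GRAY);m=np.zeros_like(g);m[y0:y1,x0:x1]=(g[y0:y1,x0:x1]<75)*255
    c=max(cv2.findContours(m,cv2.RETR_EXTERNAL,cv2.CHAIN_APPROX_NONE)[0],key=cv2.contourArea)
    P=ray(d,c.reshape(-1,2).astype(float),z)[:,:2]*1000
    r=cv2.minAreaRect(P.astype(np.float32));print('rect',r);return r,c.reshape(-1,2)
E
python3 - <<'E'
from h import *
d=pickle.load(open('w8.pkl','rb'));g=cv2.cvtColor(d['image'],cv2.COLOR_RGB2GRAY);print(g[190,195:240:1]);print(g[145:160,209],g[225:240,222])
r,c=handle(d,160,130,270,245,.112)
# lid top outline z=.08
top=line(d,[(x,100+grad(g[100:145,x].astype(int))) for x in range(200,262,4)],.08) 
rt=line(d,[(262+grad(g[y,262:300].astype(int)),y) for y in range(125,230,4)],.08)
for n,l in(('top',top),('right',rt)): print(n,np.degrees(np.arctan2(l[1][1],l[1][0])),l[0])
a,u=top;b,v=rt;t=np.linalg.solve(np.c_[u,-v],b-a);C=a+t[0]*u;print('corner',C,proj(d,[*C/1000,.08]))
print('beaker',ray(d,(283,357),.095),'vial',ray(d,(502,112),.07))
E
```

```text
[176 176 176 176 176 175 175 175 178 175 173 100  33  24  28  21  24  27
  27  28  33  32  33  24   8   7   6  53 115 160 172 174 177 175 174 173
 174 172 173 178 176 174 174 175 172]
[154 153 154 157 151 147 149  65  13   8   4   9  14  20  21] [ 29  31  33  27  24  28  17  80 163 173 173 172 174 173 172]
rect ((441.975830078125, -294.4145202636719), (73.95164489746094, 17.117008209228516), 4.663998126983643)
top -85.42242 [ 378.6722  -276.11508]
right 3.5742319 [ 441.19098 -238.92241]
corner [ 376.02032 -242.99318] [[269.44143878 111.03869034]]
beaker [[ 0.63692134 -0.24831379  0.095     ]] vial [[ 0.39309513 -0.02335022  0.07      ]]
```

```bash
python3 - <<'E'
from h import *
d=pickle.load(open('w8.pkl','rb'));p,r=toolframe(d)
rel((.443,-.2964,.15),down(np.radians(94.5)),p,r)
E
```

```text
shift [ -4.5 -55.2 110.7] turn [-0.08 -0.11 -8.66]
```

>>> move_arm(
  commands="-2 -25 35 0 0 -4.5 0; -4.5 -50 75 0 0 -8.7 0; -4.5 -55 111 0 0 -8.7 0; -4.5 -55 111 0 0 -8.7 0; -4.5 -55 111 0 0 -8.7 0",
)

```text
t: 11.88
tcp_pos: [0.4444, -0.2958, 0.1503]
tool_rot: [-0.039, 0.999, -0.001, -0.0]
force: [1.4, 0.9, -0.1]
finger_gap: 0.503
gripper_force: 0.0
```

```bash
python3 - <<'E'
from h import *
for k in range(3): snapshot('side')
d=snap('wrist','w9');s=telemetry.sense();p,r=toolframe(d)
print('tcp cam',p,'sense',s['tcp_pos'],s['force'])
g=cv2.cvtColor(d['image'],cv2.COLOR_RGB2GRAY)
u=proj(d,np.array([[.443+a*.036*np.cos(.0785),-.2964+a*.036*np.sin(.0785),.112] for a in(-1,0,1)]));print(u)
x,y=u[1].astype(int)
for q in(u[0][1]+15,y,u[2][1]-15): print(int(q),x-25,g[int(q),x-25:x+25])
k=int(u[0][1]);print(k-15,g[k-15:k+15,x]);k=int(u[2][1]);print(k-15,g[k-15:k+15,x])
rel((.443,-.2964,.086),down(np.radians(94.5)),p,r)
E
```

```text
tcp cam [ 0.44309021 -0.29762098  0.15094485] sense [ 0.44443094 -0.29614859  0.15078562] [-0.48940166 -0.32660481 -0.23470633]
[[279.22065327 174.76489466]
 [279.11237849 236.26582993]
 [279.01518484 291.47259229]]
189 254 [157 157 157 156 157 155 157 155 156 156 157 108  41   7   9  11  12   8
   9  10  13  13  11  20  14  20  14  19  12  14  12  11   8 125 141 141
 144 141 143 142 144 143 140 142 143 142 141 140 142 141]
236 254 [180 179 179 176 178 177 177 145 134 136 137 133  75  16  22  24  28  26
  27  23  31  29  30  26  32  31  35  28  34  34  25  12   8 157 178 176
 175 177 177 174 175 176 180 180 176 176 176 175 175 177]
276 254 [176 177 176 179 177 177 178 176 177 178 177 179 176  96  10  23  21  20
  23  20  24  19  22  30  27  27  26  25  29  23  17  15  46 159 178 177
 176 177 176 177 177 177 178 178 179 178 177 176 178 176]
159 [141 142 143 141 141 140 142 141  61   0  10   1   9   2   9   9   6  13
   9  16   3  12   6  17  17  10  19  15   8  17]
276 [ 27  26  27  25  21  27  19  27  25  26  26  28  27  23  25  24 162 176
 178 176 177 177 178 177 178 177 179 174 172 171]
shift [-0.1  1.5 64.9] turn [-0.2  -0.04 -0.03]
```

The handle is centred under the tool. I'll go down and grip.

>>> move_arm(
  commands="0 0 20 0 0 0 0; 0 0 42 0 0 0 0; 0 0 60 0 0 0 0; 0 0 64 0 0 0 0; 0 0 64 0 0 0 -0.3",
)

```text
t: 12.7
tcp_pos: [0.4438, -0.2963, 0.0858]
tool_rot: [-0.039, 0.999, -0.001, -0.001]
force: [0.8, 1.0, 0.2]
finger_gap: 0.351
gripper_force: 0.0
```

>>> move_arm(
  commands="0 0 0 0 0 0 -1; 0 0 0 0 0 0 -1; 0 0 0 0 0 0 -1; 0 0 0 0 0 0 -1; 0 0 -3 0 0 0 -1",
  grip_force=70,
)

```text
t: 13.32
tcp_pos: [0.4432, -0.2958, 0.0882]
tool_rot: [-0.038, 0.999, -0.0, -0.001]
force: [0.3, 0.3, -2.4]
finger_gap: 0.119
gripper_force: 68.2
```

>>> move_arm(
  commands="0 0 -30 0 0 0 -1; 0 0 -75 0 0 0 -1; 0 0 -125 0 0 0 -1; 0 0 -175 0 0 0 -1; 0 0 -222 0 0 0 -1",
)

```text
t: 13.95
tcp_pos: [0.4433, -0.295, 0.3113]
tool_rot: [-0.038, 0.999, -0.0, -0.001]
force: [1.0, -0.2, -3.3]
finger_gap: 0.123
gripper_force: 68.6
```

```bash
python3 - <<'E'
from h import *
for k in range(2): snapshot('side')
s=telemetry.sense();print(s['tcp_pos'],s['force'],s['finger_gap'])
rel((.5885,.0694,.30),down(np.radians(85.7)))
E
```

```text
[ 0.44599596 -0.2975996   0.31544988] [ 0.61287708 -0.59087407 -2.30565969] 0.12508637111425333
shift [-170.3  355.1   12.8] turn [-0.55  0.35  8.72]
```

>>> move_arm(
  commands="-17 36 0 0 0 1 -1; -40 84 0 0 0 2 -1; -63 132 0 0 0 4 -1; -86 180 0 0 0 5 -1; -109 228 0 0 0 7 -1",
)

```text
t: 14.68
tcp_pos: [0.5342, -0.058, 0.3076]
tool_rot: [0.023, 1.0, -0.0, -0.003]
force: [0.4, 0.2, -2.8]
finger_gap: 0.128
gripper_force: 68.6
```

```bash
python3 - <<'E'
from h import *
s=telemetry.sense();print(s['tcp_pos'])
rel((.5885,.0694,.30),down(np.radians(85.7)))
E
```

```text
[ 0.53421025 -0.05799013  0.30761706]
shift [-48.4 129.8   7.3] turn [-0.03 -0.33  1.64]
```

>>> move_arm(
  commands="-17 48 0 0 0 1 -1; -33 93 3 0 0 1.6 -1; -44 123 7 0 0 1.6 -1; -47 131 7 0 0 1.6 -1; -47 131 7 0 0 1.6 -1",
)

```text
t: 15.3
tcp_pos: [0.587, 0.0687, 0.3009]
tool_rot: [0.036, 0.999, -0.001, -0.002]
force: [0.4, -0.3, -2.3]
finger_gap: 0.127
gripper_force: 68.7
```

```bash
python3 - <<'E'
from h import *
for k in range(5): snapshot('side')
s=telemetry.sense();print('sense',s['tcp_pos'],s['force'],s['finger_gap'])
d=snap('wrist','w10');p,r=toolframe(d);print('cam',p)
S=snap('scene','s10');D=snap('side','d10')
rel((.58694,.068,.1),down(np.radians(85.7)),p,r)
print(proj(S,[[.587,.068,.21],[.587,.068,.31]]),proj(D,[[.587,.068,.21],[.587,.068,.31]]))
cv2.imwrite('pics/m10.png',np.hstack([d['image'][:,:,::-1][:,100:460],np.vstack([cv2.resize(S['image'][80:270,200:390,::-1],(210,210)),cv2.resize(D['image'][80:270,180:370,::-1],(210,210))])]))
E
```

```text
sense [0.58762189 0.06754436 0.30241139] [ 0.14026084 -0.66258397 -2.32767093] 0.12658125127732447
cam [0.58613945 0.06620366 0.30242825]
shift [ -1.3   2.2 202.4] turn [-0.09 -0.17  0.03]
[[290.99986448 167.83299539]
 [291.69491835 136.86952381]] [[265.06863292 157.06231188]
 [262.69690739 114.41545939]]
```

View pics/m10.png

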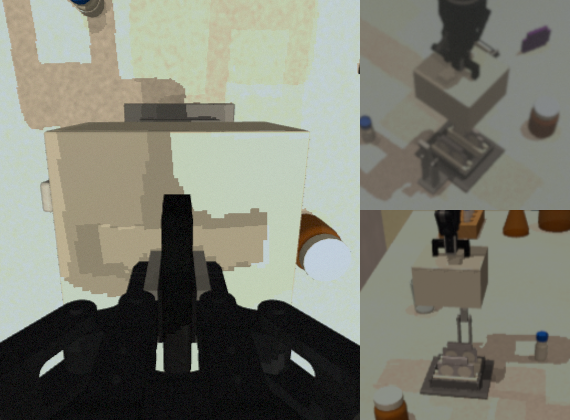

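The held lid is level. Its front top edge runs from (145,133) to (408,131) in the wrist view, centred on column 276; the case is in line beneath it. Next I'll measure the lid's offset in the hand.

```bash
python3 - <<'E'
from h import *
d=pickle.load(open('w10.pkl','rb'));p,r=toolframe(d);g=cv2.cvtColor(d['image'],cv2.COLOR_RGB2GRAY).astype(int)
zt=p[2]-.0058
print('exp corners',proj(d,p+r.apply([[.064,.058,.0058],[.064,-.058,.0058],[-.0,.058,.0058],[0,-.058,.0058]])))
for x in(165,200,330,370,395): print(x,g[118:142,x])
for y in(150,180,210): print(y,g[y,134:160],g[y,394:420])
E
```

```text
exp corners [[412.76450447 126.0423537 ]
 [140.7220894  126.0423537 ]
 [397.14581807 262.25158632]
 [156.3407758  262.25158632]]
165 [160 162 166 170 171 166 166 167 157 107 101  94 104 103 138 146 150 151
 151 152 152 152 150 152]
200 [164 161 164 166 109  93  95  93  94  95  92  94 106 110 137 148 150 149
 150 148 149 148 151 151]
330 [130 130 132 125  97  97  94  94  95  94  94  92 102 138 187 200 202 202
 201 198 200 198 201 200]
370 [199 200 200 198 173 108  92  96  90  92  97  92 118 151 191 201 202 205
 203 200 200 200 201 199]
395 [199 201 197 201 200 199 199 199 199 177 114  92  91 150 193 205 205 202
 203 202 204 200 200 198]
150 [202 202 198 199 202 200 201 200 199 202 199 164 164 174 179 176 175 177
 176 174 175 177 177 177 177 159] [202 200 199 200 200 199 201 198 198 199 202 201 200 198 195 200 201 199
 201 201 200 201 200 201 198 201]
180 [201 201 201 200 202 200 202 203 200 202 200 201 166 122  93 144 172 172
 176 174 176 177 177 176 178 177] [200 200 201 201 201 199 200 202 200 202 194 198 200 200 201 204 202 199
 203 201 203 202 203 201 200 200]
210 [203 200 201 201 200 200 201 202 202 168 153 160 166 175 180 178 176 166
 146 166 174 174 177 175 174 175] [201 202 199 199 201 198 199 179 167 162 163 160 166 191 201 202 199 199
 197 197 197 197 200 201 200 202]
```

>>> move_arm(
  commands="0 2 20 0 0 0 -1; 0 2 50 0 0 0 -1; 0 2 80 0 0 0 -1; 0 2 105 0 0 0 -1; 0 2 112 0 0 0 -1",
)

```text
t: 16.32
tcp_pos: [0.5867, 0.0703, 0.1888]
tool_rot: [0.037, 0.999, -0.001, -0.003]
force: [0.5, 0.4, -1.9]
finger_gap: 0.123
gripper_force: 68.7
```

```bash
python3 - <<'E'
from h import *
for k in range(5): snapshot('side')
s=telemetry.sense();print('sense',s['tcp_pos'],s['force'],s['finger_gap'])
d=snap('wrist','w11');p,r=toolframe(d);print('cam',p)
rel((.58694,.068,.0938),down(np.radians(85.7)),p,r)
E
```

```text
sense [0.5888054  0.07043113 0.19164186] [ 0.3327229   0.7730891  -1.75130736] 0.12405194509473452
cam [0.58732866 0.06907894 0.19166455]
shift [ 0.3 -1.  97.9] turn [-0.07 -0.    0.12]
```

>>> move_arm(
  commands="1 -1 15 0 0 0 -1; 1 -1 32 0 0 0 -1; 1 -1 48 0 0 0 -1; 1 -1 60 0 0 0 -1; 1 -1 66 0 0 0 -1",
)

```text
t: 17.25
tcp_pos: [0.5861, 0.0695, 0.1229]
tool_rot: [0.037, 0.999, -0.001, -0.002]
force: [0.0, 0.2, -3.0]
finger_gap: 0.128
gripper_force: 68.7
```

>>> move_arm(
  commands="0 0 4 0 0 0 -1; 0 0 8 0 0 0 -1; 0 0 12 0 0 0 -1; 0 0 16 0 0 0 -1; 0 0 20 0 0 0 -1",
)

```text
t: 17.88
tcp_pos: [0.5866, 0.0695, 0.1042]
tool_rot: [0.037, 0.999, -0.001, -0.001]
force: [0.2, 1.2, -2.3]
finger_gap: 0.127
gripper_force: 68.7
```

The rim is past the upstand top without contact; about 10 mm to go, slowly.

>>> move_arm(
  commands="0 0 2 0 0 0 -1; 0 0 4 0 0 0 -1; 0 0 6 0 0 0 -1; 0 0 7 0 0 0 -1; 0 0 8 0 0 0 -1",
)

```text
t: 18.5
tcp_pos: [0.5866, 0.0695, 0.0963]
tool_rot: [0.037, 0.999, -0.001, -0.001]
force: [0.0, 0.4, -1.7]
finger_gap: 0.124
gripper_force: 68.7
```

>>> move_arm(
  commands="0 0 0.5 0 0 0 -1; 0 0 1 0 0 0 -1; 0 0 1.5 0 0 0 -1; 0 0 2 0 0 0 -1; 0 0 2 0 0 0 -1",
)

```text
t: 19.12
tcp_pos: [0.5866, 0.0694, 0.0944]
tool_rot: [0.037, 0.999, -0.001, -0.001]
force: [-0.4, -0.3, -1.8]
finger_gap: 0.128
gripper_force: 68.8
```

>>> move_arm(
  commands="0 0 0.5 0 0 0 -1; 0 0 1 0 0 0 -1; 0 0 1.5 0 0 0 -1; 0 0 1.8 0 0 0 -1; 0 0 1.8 0 0 0 -1",
)

```text
t: 19.75
tcp_pos: [0.5865, 0.0694, 0.0943]
tool_rot: [0.036, 0.999, -0.001, -0.001]
force: [-4.2, 0.1, 9.5]
finger_gap: 0.125
gripper_force: 70.5
```

Contact at 9.5 N at the seated height. I'll release and rise.

>>> move_arm(
  commands="0 0 -1.5 0 0 0 -0.35; 0 0 -1.5 0 0 0 -0.35; 0 0 -1.5 0 0 0 -0.35; 0 0 -15 0 0 0 -0.35; 0 0 -40 0 0 0 -0.35",
)

```text
t: 20.38
tcp_pos: [0.586, 0.0695, 0.1325]
tool_rot: [0.037, 0.999, -0.001, -0.002]
force: [-0.1, 0.3, 0.3]
finger_gap: 0.324
gripper_force: 0.0
```

>>> move_arm(
  commands="0 0 -40 0 0 0 -0.5; 0 0 -80 0 0 0 -1; 0 -10 -115 0 0 0 -1; 0 -40 -130 0 0 0 -1; 0 -80 -130 0 0 0 -1",
)

```text
t: 21.0
tcp_pos: [0.5821, -0.0103, 0.2656]
tool_rot: [0.036, 0.999, -0.001, 0.002]
force: [1.5, -0.2, -0.4]
finger_gap: 0.004
gripper_force: 0.0
```

```bash
python3 - <<'E'
from h import *
for k in range(3): snapshot('side')
s=telemetry.sense();print('sense',s['tcp_pos'],s['force'],s['finger_gap'])
d=snap('wrist','w12');p,r=toolframe(d);print('cam',p)
D=snap('side','d12');S=snap('scene','s12')
cv2.imwrite('pics/m12.png',np.hstack([d['image'][:,100:500,::-1],np.vstack([cv2.resize(S['image'][150:260,230:340,::-1],(210,210),interpolation=2),cv2.resize(D['image'][145:255,215:325,::-1],(210,210),interpolation=2)])]))
U=np.array([.9971,-.0755,0]);V=np.array([.0755,.9971,0]);c=np.array([.5883,.0693,0])
T=down(np.radians(85.67))
rel(c-.158*V+[0,0,.22],T);
E
```

```text
sense [ 0.58107868 -0.01153365  0.26364996] [ 1.73956624  1.46777488 -0.54397194] -0.0026139289932461196
cam [ 0.57960663 -0.01288394  0.26365606]
shift [ -1.4 -79.   42.9] turn [-0.06 -0.12  0.16]
```

View pics/m12.png

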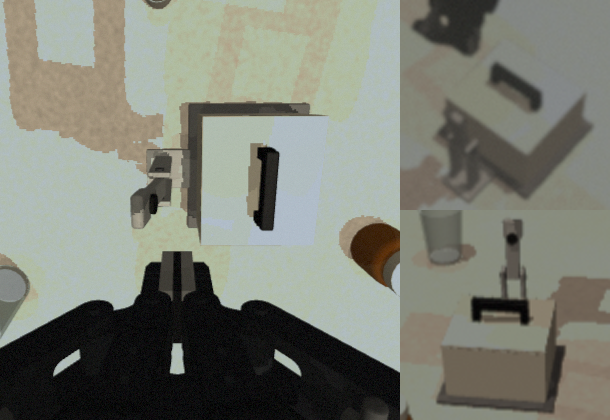

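The lid sits square on the flange in all three views. The clamp is upright, leaning slightly away with its tip at about (240,205), so its angle is about 1.7. I'll go behind it with the fingers shut.

>>> move_arm(
  commands="0 -45 0 0 0 0 -1; -1.5 -79 0 0 0 0 -1; -1.5 -79 50 0 0 0 -1; -1.5 -79 102 0 0 0 -1; -1.5 -79 102 0 0 0 -1",
)

```text
t: 21.92
tcp_pos: [0.5734, -0.087, 0.157]
tool_rot: [0.036, 0.999, 0.001, -0.006]
force: [-0.1, 0.3, 0.6]
finger_gap: -0.0
gripper_force: 0.0
```

```bash
python3 - <<'E'
from h import *
for k in range(4): snapshot('side')
s=telemetry.sense();print('sense',s['tcp_pos'],s['force'])
V=np.array([.0755,.9971,0]);c=np.array([.5883,.0693,0]);T=down(np.radians(85.67))
for y,z in((-117.5,163),(-100.5,162),(-84.3,156.8),(-70,147.5),(-58.7,134.8),(-51,119.6),(-47.5,103)): rel(c+y/1000*V+[0,0,z/1000],T)
E
```

```text
sense [ 0.57840053 -0.08909782  0.16314211] [ 0.27927086 -0.19906397  0.30045663]
shift [ 1.9 41.2  0. ] turn [-0.16  0.15  0.2 ]
shift [ 1.9 58.2  1. ] turn [-0.16  0.15  0.2 ]
shift [ 1.8 74.4  6.1] turn [-0.16  0.15  0.2 ]
shift [ 1.8 88.7 15.4] turn [-0.16  0.15  0.2 ]
shift [  1.8 100.1  28.1] turn [-0.16  0.15  0.2 ]
shift [  1.8 107.8  43.2] turn [-0.16  0.15  0.2 ]
shift [  1.9 111.4  59.8] turn [-0.16  0.15  0.2 ]
```

>>> move_arm(
  commands="2 12 2 0 0 0 -1; 2 24 2 0 0 0 -1; 2 36 2 0 0 0 -1; 2 46 1 0 0 0 -1; 2 58 1 0 0 0 -1",
)

```text
t: 22.75
tcp_pos: [0.579, -0.0306, 0.1597]
tool_rot: [0.036, 0.999, -0.001, -0.001]
force: [0.4, -1.9, -1.5]
finger_gap: -0.001
gripper_force: 0.9
```

>>> move_arm(
  commands="0 8 2 0 0 0 -1; 0 16 5 0 0 0 -1; 0 24 10 0 0 0 -1; 0 31 15 0 0 0 -1; 0 37 21 0 0 0 -1",
)

```text
t: 23.38
tcp_pos: [0.5816, 0.0063, 0.1384]
tool_rot: [0.037, 0.999, -0.001, -0.001]
force: [0.4, 0.1, 2.8]
finger_gap: 0.004
gripper_force: 1.1
```

```bash
python3 - <<'E'
from h import *
s=telemetry.sense();print('sense',s['tcp_pos'],s['force'])
V=np.array([.0755,.9971,0]);c=np.array([.5883,.0693,0]);T=down(np.radians(85.67))
for y,z in((-58.7,134.8),(-51,119.6),(-47.5,103)): rel(c+y/1000*V+[0,0,z/1000],T)
D=snap('side','d13');S=snap('scene','s13')
cv2.imwrite('pics/m13.png',np.hstack([cv2.resize(S['image'][150:260,230:340,::-1],(400,400),interpolation=2),cv2.resize(D['image'][145:255,215:325,::-1],(400,400),interpolation=2)]))
E
```

```text
sense [0.58161355 0.00634952 0.13835278] [0.36901904 0.09984723 2.76924376]
shift [-1.9  4.6  3.5] turn [-0.07 -0.09  0.14]
shift [-2.  12.3 18.7] turn [-0.07 -0.09  0.14]
shift [-2.  15.8 35.3] turn [-0.07 -0.09  0.14]
```

View pics/m13.png

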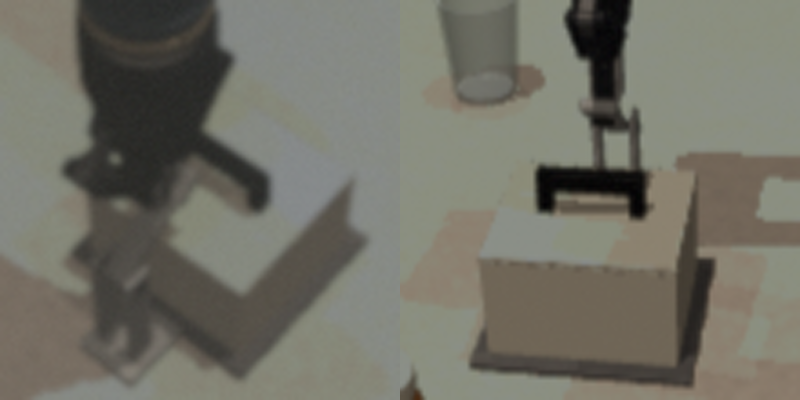

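The clamp is following the finger, at about 35° above level, and the lid hasn't moved. I'll press on down.

>>> move_arm(
  commands="-1 5 5 0 0 0 -1; -1 9 12 0 0 0 -1; -1 12 19 0 0 0 -1; -1 14 26 0 0 0 -1; -1 15 33 0 0 0 -1",
)

```text
t: 24.1
tcp_pos: [0.5836, 0.021, 0.1051]
tool_rot: [0.037, 0.999, -0.001, -0.001]
force: [-0.1, 0.4, 1.8]
finger_gap: -0.002
gripper_force: 1.0
```

>>> move_arm(
  commands="0 0 1 0 0 0 -1; 0 0 2 0 0 0 -1; 0 0 3 0 0 0 -1; 0 0 3.5 0 0 0 -1; 0 0 3.5 0 0 0 -1",
)

```text
t: 24.72
tcp_pos: [0.5836, 0.0205, 0.103]
tool_rot: [0.037, 0.999, -0.001, -0.001]
force: [-2.5, 0.9, 5.7]
finger_gap: 0.0
gripper_force: 2.9
```

>>> move_arm(
  commands="0 0 1 0 0 0 -1; 0 0 1.5 0 0 0 -1; 0 0 2 0 0 0 -1; 0 0 2 0 0 0 -1; 0 0 2 0 0 0 -1",
)

```text
t: 25.35
tcp_pos: [0.5836, 0.0205, 0.1029]
tool_rot: [0.036, 0.999, -0.001, -0.0]
force: [-3.5, 0.8, 16.3]
finger_gap: 0.001
gripper_force: 8.2
```

The clamp is firmly at its stop: z stays at 0.103 while the force rises. I'll retreat and check.

>>> move_arm(
  commands="0 0 -5 0 0 0 -1; 0 0 -30 0 0 0 -1; 0 0 -80 0 0 0 -1; 0 -20 -130 0 0 0 -1; 0 -60 -160 0 0 0 -1",
)

```text
t: 25.98
tcp_pos: [0.5803, -0.039, 0.2628]
tool_rot: [0.035, 0.999, -0.001, 0.001]
force: [-0.2, 0.4, 0.3]
finger_gap: -0.002
gripper_force: 0.0
```

```bash
python3 - <<'E'
from h import *
for k in range(5): snapshot('side')
d=snap('wrist','w14');D=snap('side','d14');S=snap('scene','s14');s=telemetry.sense();print(s['t'],s['force'],s['tcp_pos'])
c=lambda I,y,x:cv2.resize(I['image'][y:y+150,x:x+150,::-1],(300,300),interpolation=2)
cv2.imwrite('pics/m14.png',np.hstack([cv2.resize(d['image'][:,:,::-1],(500,375))[:375,:],np.vstack([c(S,130,230),c(D,130,200)])[:375] if 0 else cv2.resize(np.vstack([c(S,130,230),c(D,130,200)]),(188,375))]))
E
```

```text
26.375 [ 0.48191346 -0.74766182 -0.12996688] [ 0.57845912 -0.03798486  0.25856992]
```

View pics/m14.png

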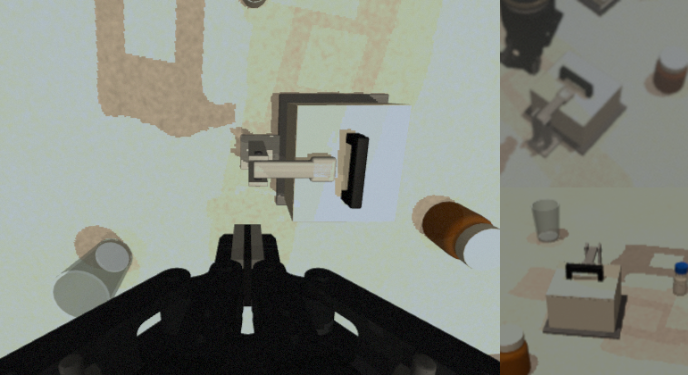

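The clamp lies level over the lid with its pad at (322,168) in the composite picture. The lid is square on the flange, and the jar, beaker and vial stand where they were. Handing in.

```bash
python3 -c "
from station import ticket
print(ticket.sign_off())"
```

```text
the job is handed in; nothing more can be done
None
```

The plate is home in the empty slot, the lid sits flat on the flange and the clamp is down at its stop; I handed the job in at about 26 s, with the jar, beaker, vial and other plate left where they stood.

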